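# Point out the wrong capacitor and its replacement, then log it

## Task

The circuit board has one wrong capacitor fitted, the orange one: point down at it for two seconds with the fingertips a couple of centimetres above the middle of its top, then point in the same way at the blue spare in the white tray that should replace it, and then press the green button fully down to log the rework, let it come up and move clear. Do not touch the board, the tray or any capacitor, do not lower the fingers over any other capacitor, and leave the screwdriver and the jar where they are.

Things in the scene. Friction and masses are not known exactly. Their poses are not given: they have to be found in the camera images.
- board: Green circuit board on an aluminium holding frame, fixed to the bench, 150 x 200 mm (its x, y), green face 14 mm above the bench, low parts (black heat sink, yellow transformer) up to 30 mm above the bench. Origin: centre of the underside. The three fitted capacitors stand along its y axis at y = -60, 0 and +60 mm; they stand from 14 to 59 mm above the bench.
- fitted_orange: 30 mm diameter, 45 mm tall capacitor with a flat top: orange sleeve, small silver disc in the middle of the top. The wrong part. Soldered upright on the board (fixed), in one of three places in a row 60 mm apart. Origin: centre of its underside, so its top is 45 mm above the origin; z up.
- fitted_blue_a: 30 mm diameter, 45 mm tall capacitor with a flat top: blue sleeve, small silver disc in the middle of the top. Soldered upright on the board (fixed), in one of three places in a row 60 mm apart. Origin: centre of its underside, so its top is 45 mm above the origin; z up.
- fitted_blue_b: 30 mm diameter, 45 mm tall capacitor with a flat top: blue sleeve, small silver disc in the middle of the top. Soldered upright on the board (fixed), in one of three places in a row 60 mm apart. Origin: centre of its underside, so its top is 45 mm above the origin; z up.
- tray: White plastic parts tray, fixed, 75 x 195 mm (its x, y), 16 mm high, 3 mm floor and walls, three compartments side by side along its y axis, centres at y = -64, 0, +64 mm, one spare in each. Origin: centre of the underside.
- spare_blue: 30 mm diameter, 45 mm tall capacitor with a flat top: blue sleeve, small silver disc in the middle of the top. The right replacement. A loose spare (about 45 g) standing upright in one of the tray's three compartments; tips easily. Origin: centre of its underside, so its top is 45 mm above the origin; z up.
- spare_orange: 30 mm diameter, 45 mm tall capacitor with a flat top: orange sleeve, small silver disc in the middle of the top. A loose spare (about 45 g) standing upright in one of the tray's three compartments; tips easily. Origin: centre of its underside, so its top is 45 mm above the origin; z up.
- spare_black: 30 mm diameter, 45 mm tall capacitor with a flat top: black sleeve, small silver disc in the middle of the top. A loose spare (about 45 g) standing upright in one of the tray's three compartments; tips easily. Origin: centre of its underside, so its top is 45 mm above the origin; z up.
- log_button (a joint): Travel of the green push button, m: 0 is up, about 0.006 is fully down. Sprung: needs about 5 N, comes up by itself. Its green cap is 36 mm in diameter and sits in the middle of a grey box, 100 x 130 x 40 mm high, fixed to the bench.
- log_button_top (a point): Centre of the top face of the green button, moving with it: 62 mm above the bench when up. It is pressed straight down; fully down it still stands 4 mm proud of its black 52 mm wide collar.
- screwdriver: Loose screwdriver with a red handle, 180 mm long, lying on the bench beyond the work. Origin: middle of its length, at bench level. Bystander.
- flux_jar: Loose round jar with a white cap, 48 mm diameter, 55 mm tall, standing on the bench beyond the work. Origin: centre of the underside. Bystander.

How it is judged:
On the way, in this order (a step that is already met when the one before it is completed fails the run):
1. point at the orange capacitor on the board from just above its top, for 1.5 s (horizontal distance between the grasp point and fitted_orange below 0.016 m and z of the grasp point in the frame of fitted_orange between 0.06 and 0.115 m), for 1.5 s.
2. then point at the blue spare in the tray from just above its top, for 1.5 s (horizontal distance between the grasp point and spare_blue below 0.016 m and z of the grasp point in the frame of spare_blue between 0.06 and 0.115 m), for 1.5 s.
3. then press the green button fully down (value of joint log_button above 0.0048 m), for 0.05 s.
At the end, for the whole second after the job is handed in: Both dwells (grasp point within 16 mm of the axis, 15 to 70 mm above the top, 1.5 s) and then the press (4.8 mm) were done; at the end the button is up (under 1.2 mm), the spares stand upright and still within 8 mm of their starts, screwdriver and jar within 12 mm (value of joint log_button below 0.0012 m and distance of each of spare_blue, spare_orange, spare_black from where it was at the start of the episode below 0.008 m and angle between each of spare_blue, spare_orange, spare_black's own z axis and vertical below 0.1 rad and linear speed of each of spare_blue, spare_orange, spare_black below 0.02 m/s and distance of each of screwdriver, flux_jar from where it was at the start of the episode below 0.012 m); the robot touches nothing.
It fails at once if a capacitor is touched (over 0.3 N) ((contact force between fitted_orange and the fingers above 0.3 N or contact force between fitted_orange and the arm above 0.3 N) or (contact force between fitted_blue_a and the fingers above 0.3 N or contact force between fitted_blue_a and the arm above 0.3 N) or (contact force between fitted_blue_b and the fingers above 0.3 N or contact force between fitted_blue_b and the arm above 0.3 N) or (contact force between spare_blue and the fingers above 0.3 N or contact force between spare_blue and the arm above 0.3 N) or (contact force between spare_orange and the fingers above 0.3 N or contact force between spare_orange and the arm above 0.3 N) or (contact force between spare_black and the fingers above 0.3 N or contact force between spare_black and the arm above 0.3 N)).
It fails at once if the board or the tray is touched (over 0.5 N) ((contact force between board and the fingers above 0.5 N or contact force between board and the arm above 0.5 N) or (contact force between tray and the fingers above 0.5 N or contact force between tray and the arm above 0.5 N)).
It fails at once if the fingers are lowered over another capacitor (grasp point within 12 mm of its axis and under 50 mm above its top) ((horizontal distance between the grasp point and fitted_blue_a below 0.012 m and z of the grasp point in the frame of fitted_blue_a between 0 and 0.095 m) or (horizontal distance between the grasp point and fitted_blue_b below 0.012 m and z of the grasp point in the frame of fitted_blue_b between 0 and 0.095 m) or (horizontal distance between the grasp point and spare_orange below 0.012 m and z of the grasp point in the frame of spare_orange between 0 and 0.095 m) or (horizontal distance between the grasp point and spare_black below 0.012 m and z of the grasp point in the frame of spare_black between 0 and 0.095 m)).
It fails at once if a spare is moved more than 8 mm or tipped (distance of any of spare_blue, spare_orange, spare_black from where it was at the start of the episode above 0.008 m or angle between any of spare_blue, spare_orange, spare_black's own z axis and vertical above 0.2 rad).
It fails at once if the screwdriver or the jar is moved more than 12 mm (distance of any of screwdriver, flux_jar from where it was at the start of the episode above 0.012 m).
It also fails if it takes over 58 s, if anything falls off the work surface, if the arm or the gripper's body presses on something with over 40 N, if the wrist force passes 120 N, or if a joint passes its speed limit or range.

## Robot

A 7-joint arm with a two-finger parallel gripper is mounted at the origin on the work surface. World frame = base frame: x ahead of the robot, y to its left, z up, the work surface at z = 0. Lengths are in m, angles in rad, forces in N, time in s.
With the tool pointing down it reaches from about 0.4 to 0.75 m from the base axis. Payload 19.5 kg.
Tool frame: the origin (TCP) lies on the centre line of the jaws, within the pads' length; the fingertips stand 14 mm ahead of it and the grasp point (between the pads) lies 5 mm behind it; z points along the fingers, y is the direction in which the jaws open and shut (so a half turn about z gives the same grasp; the last joint's range is limited). The gripper opens to 85 mm and grips with 20 to 120 N. Pads are 22 mm wide; open, the fingers measure 114 mm over their backs; the gripper's body (76 mm by 85 mm) begins 54 mm behind the grasp point. The pads swing forward as they close: fully open they stand 13 mm farther back than shut.
Start: joints at [-1.202, 0.707, -0.028, 1.485, 0.022, 0.951, -0.075], TCP at [0.23, 0.527, 0.245] pointing down, gripper open.
Joint ranges: [-2.71, 2.71], [-0.32, 2.16], [-1.57, 1.52], [0, 2.45], [-1.46, 4.6], [0, 2.02], [-2.83, 2.83]. Speed limits (rad/s): [1.89, 1.89, 2.57, 2.57, 3.01, 3.01, 3.01].

## Interface

Orientations are given as a rotation vector (axis times angle).
In Python, from plant import manip gives the robot as it stands. The module is installed in compiled form; this text tells all that it offers.
- The arm moves only by the tool servo_tool, never from a script. Its argument "increments" is text: rows parted by semicolons, each of 4 numbers parted by spaces: the shift along the world's x, y, z in mm, then the turn about the world's z in rad. In form: x y z turn; .... A call has 1 to 5 rows; each row shifts and turns the pose as measured when the row begins; what a row does not reach is not made up. A row lasts 1/10 s, in which the tool goes at most 50 mm and 8.59 degrees, less where a joint would pass 70% of its speed; a pose out of reach is approached as far as the arm can. A call is refused whole if a number of a shift passes 50 or a number of a turn 0.15, either way. A call with a gripper value outside its range is refused whole. "fingers" is the finger opening in mm, from 0 to 85.4, set as the call begins (left out, the last holds). The fingers move at their own pace and stop on an object; "newtons" is the grip in N (left out, the last holds). Time passes only in rows, so rows that do not move let the fingers close. It gives the time, the measured TCP pose, the force and the opening at its end, in the units of the state.
- manip.get_obs(): the state, without advancing time (a new reading comes with each control period).
- manip.read_camera(name): name is "scene" or "top" or "wrist"; returns (picture, depth): 420x560x3 uint8, red, green, blue; 420x560 float32, m along the optical axis (not along the pixel's ray), 0 where there is no reading.
- manip.camera_info(name): a dict with "fx", "fy", "cx", "cy" (pixels), "R" (3x3) and "t" (3): a world point X has camera coordinates R X + t; the wrist camera has in their place "tool_from_camera" (4x4, takes a point from camera to tool coordinates, whose origin is the TCP and whose axes are the flange's). Camera axes: x right, y down, z forward; pixel columns grow to the right and rows downward; lengths in m; the calibration is good to about 2 mm. A picture is of the moment at which its call begins: read the wrist's pose just before it. camera_info takes no time and is no camera call.
- manip.sign_off(): hands the job in, once; it reports no verdict.
The state is a dict: "t": time; "joints": joint angles; "qd": joint speeds; "effort": joint torques, N m; "ee_pos": TCP position; "ee_rot": TCP orientation; "wrist_force": force on the tool from outside, world axes, zero at the start; "moment": the same for the moment, N m; "width": finger opening in m.
Only numpy, scipy, OpenCV 4.12 (cv2) and the standard library are available. Lean on these libraries where they do the work, as an engineer would, in place of code of your own. Each camera call takes 0.05 s, during which the arm holds its last target.

## Working session

There is one attempt and no reset: what is moved stays moved. The work goes in short steps, Python scripts to look and compute and a tool call to move; the robot and the scene stay as the last step left them, time stands still between calls to the robot, and variables do not carry over. Pictures are saved under pics/ and viewed, and the job is handed in when it is done.

Besides the shell and the picture viewer there is one more tool, called after "Request:" as a command line: name --argument value ..., lists and objects as JSON in quotes. servo_tool: Moves the arm, as the interface text tells. Its arguments: {"type":"object","properties":{"increments":{"type":"string"},"fingers":{"type":"number"},"newtons":{"type":"number"}},"required":["increments"]}

```bash
mkdir -p pics; cat > h.py <<'E'
from plant import manip
import numpy as np, cv2
def shot(n,f):
    p,d=manip.read_camera(n); cv2.imwrite(f'pics/{f}.png',p[:,:,::-1]); np.savez(f'pics/{f}.npz',p=p,d=d); return p,d
def ray(n,u,v,z):
    c=manip.camera_info(n); R=np.array(c['R']);t=np.array(c['t'])
    C=-R.T@t; r=R.T@np.array([(u-c['cx'])/c['fx'],(v-c['cy'])/c['fy'],1]); return C+r*(z-C[2])/r[2]
E
python3 - <<'E'
from h import *
shot('top','top0');shot('scene','scene0');o=manip.get_obs();print(o)
for n in('top','scene'):print(manip.camera_info(n))
E
```

```text
{'t': 0.1, 'joints': array([-1.20171521,  0.70701682, -0.02759839,  1.48494046,  0.02200578,
        0.95090169, -0.0754914 ]), 'qd': array([ 9.22384076e-05, -2.64814501e-03,  1.62861269e-03, -2.58744185e-04,
        1.94387784e-03, -1.37256222e-03,  6.17633543e-05]), 'effort': array([ 5.26370586e-04, -8.84275031e+01,  1.23602439e+00, -2.36456376e+01,
        1.70049851e-02,  5.04313663e-03, -5.20445963e-05]), 'ee_pos': array([0.22953384, 0.52696189, 0.2448909 ]), 'ee_rot': array([-6.40700150e-01, -3.07541091e+00,  1.49477986e-03]), 'wrist_force': array([ 0.74012902,  0.79474534, -0.04751941]), 'moment': array([-0.01978936, -0.01269089,  0.01817007]), 'width': 0.0852716631189278}
{'fx': 514.3511334102392, 'fy': 514.3511334102392, 'cx': 283.1807735083886, 'cy': 202.07483197795472, 'R': array([[ 0.00129629, -0.99997642,  0.00674419],
       [-0.99460682, -0.0019887 , -0.10369825],
       [ 0.10370922, -0.00657339, -0.99458594]]), 't': array([-0.01032288,  0.61472501,  1.30948704])}
{'fx': 522.6173891466663, 'fy': 522.6173891466663, 'cx': 276.70865990753083, 'cy': 208.79551474339561, 'R': array([[ 0.79301043,  0.6089974 ,  0.01601947],
       [ 0.35006086, -0.43399822, -0.83012224],
       [-0.49858987,  0.66390338, -0.55735127]]), 't': array([-0.4899722 , -0.15577777,  1.47822383])}
```

View pics/top0.png

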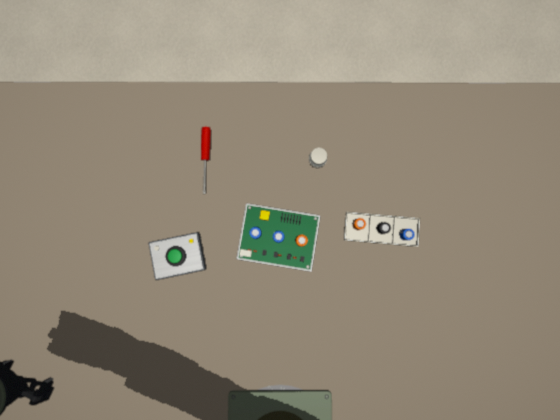

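View pics/scene0.png

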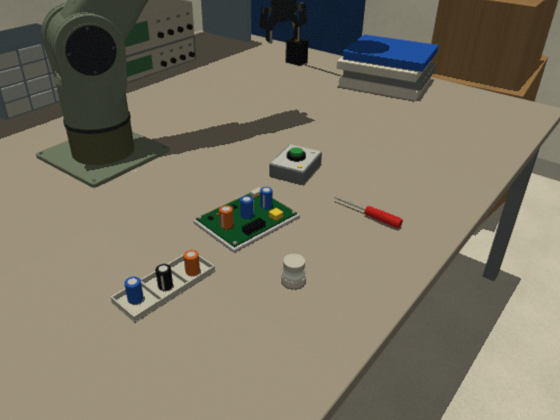

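The top view shows the fitted orange capacitor near (302,240), the blue spare near (408,235) and the button near (176,256). The orange spare and black spare are at (360,224) and (384,228). Next I'll refine these.

```bash
python3 - <<'E'
from h import *
p=np.load('pics/top0.npz')['p'];d=np.load('pics/top0.npz')['d']
cv2.imwrite('pics/zoom_top.png',cv2.resize(p[195:285,140:430,::-1],None,fx=2.75,fy=2.75,interpolation=cv2.INTER_CUBIC))
q=np.load('pics/scene0.npz')['p']
cv2.imwrite('pics/zoom_scene.png',cv2.resize(q[140:320,105:335,::-1],None,fx=3.3,fy=3.3,interpolation=cv2.INTER_CUBIC))
def disc(p,cu,cv_,r=9):
    h=cv2.cvtColor(p,cv2.COLOR_RGB2HSV).astype(int)
    m=np.zeros(p.shape[:2],bool); m[cv_-r:cv_+r+1,cu-r:cu+r+1]=1
    return h,m
from scipy import ndimage as nd
for n,cu,cv_ in [('fo',302,240),('fb',279,237),('fb2',256,233),('so',360,224),('sk',384,228),('sb',408,235)]:
    h,m=disc(p,cu,cv_,5); m&=(h[...,1]<80)&(h[...,2]>130)
    ys,xs=np.nonzero(m); z=.059 if n[0]=='f' else .048
    if len(xs): print(n,len(xs),xs.mean(),ys.mean(),ray('top',xs.mean(),ys.mean(),z).round(4), 'depthZ',d[cv_,cu])
    h,m=disc(p,cu,cv_,9)
    lo={'o':(h[...,0]<18)&(h[...,1]>130)&(h[...,2]>100),'b':(h[...,0]>100)&(h[...,0]<130)&(h[...,1]>110),'k':h[...,2]<60}[n[1]]
    ys,xs=np.nonzero(m&lo); print('  sleeve',len(xs),xs.mean(),ys.mean(),ray('top',xs.mean(),ys.mean(),z-.008).round(4))
h,m=disc(p,176,256,12); m&=(h[...,0]>45)&(h[...,0]<85)&(h[...,1]>120)&(h[...,2]>70)
ys,xs=np.nonzero(m); print('btn',len(xs),xs.mean(),ys.mean(),ray('top',xs.mean(),ys.mean(),.062))
print('jar',ray('top',319,155,.055),'sd',ray('top',206,143,.01),ray('top',205,192,.01))
E
```

```text
fo 33 301.57575757575756 239.93939393939394 [ 0.5155 -0.0559  0.059 ] depthZ 1.303361
  sleeve 66 301.07575757575756 240.12121212121212 [ 0.5152 -0.055   0.051 ]
fb 39 278.12820512820514 236.02564102564102 [0.5253 0.0036 0.059 ] depthZ 1.3028451
  sleeve 60 278.1666666666667 236.48333333333332 [0.5244 0.0035 0.051 ]
fb2 39 254.87179487179486 232.12820512820514 [0.5351 0.0626 0.059 ] depthZ 1.3041015
  sleeve 63 255.11111111111111 232.46031746031747 [0.5346 0.0624 0.051 ]
so 46 360.7391304347826 224.15217391304347 [ 0.5565 -0.2084  0.048 ] depthZ 1.3239701
  sleeve 59 358.64406779661016 223.64406779661016 [ 0.5583 -0.2043  0.04  ]
sk 49 385.40816326530614 228.0204081632653 [ 0.5466 -0.2717  0.048 ] depthZ 1.3210613
  sleeve 37 379.4594594594595 228.0 [ 0.5471 -0.258   0.04  ]
sb 54 408.9259259259259 235.38888888888889 [ 0.5278 -0.3317  0.048 ] depthZ 1.3196751
  sleeve 73 406.2328767123288 234.16438356164383 [ 0.5313 -0.3268  0.04  ]
btn 172 174.22093023255815 255.5406976744186 [0.47567813 0.26513746 0.062     ]
jar [ 0.73506794 -0.10173968  0.055     ] sd [0.77582745 0.19763562 0.01      ] [0.64350108 0.1980582  0.01      ]
```

View pics/zoom_top.png

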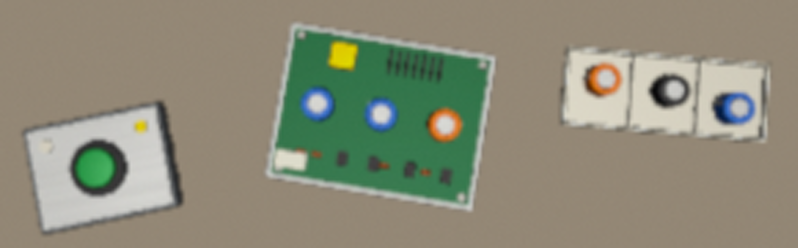

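View pics/zoom_scene.png

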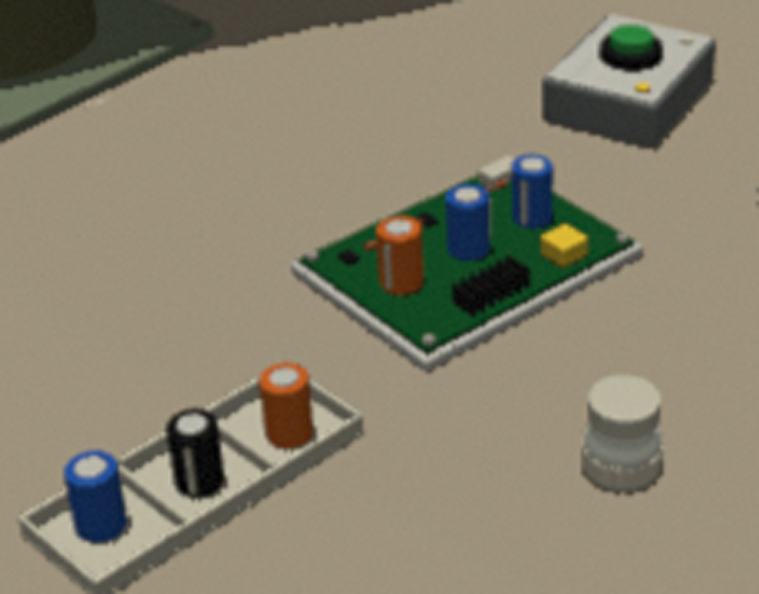

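```bash
python3 - <<'E'
from h import *
for n,u,v,z in [('fo',399,228,.059),('sb',90,467,.048),('so',283,377,.048),('sk',191,425,.048),('btn',632,38,.062)]:
    print(n,ray('scene',105+u/3.3,140+v/3.3,z).round(4))
for n,u,v,z in [('sb',739,107,.048),('so',605,78,.048),('sk',675,90,.048),('btn',96,168,.062)]:
    print(n,ray('top',140+u/2.75-.3,195+v/2.75-.3,z).round(4))
E
```

```text
fo [ 0.5182 -0.0553  0.059 ]
sb [ 0.5337 -0.3301  0.048 ]
so [ 0.5605 -0.2061  0.048 ]
sk [ 0.5506 -0.2704  0.048 ]
btn [0.4831 0.2594 0.062 ]
sb [ 0.5324 -0.3305  0.048 ]
so [ 0.5593 -0.2058  0.048 ]
sk [ 0.5482 -0.2711  0.048 ]
btn [0.4751 0.2641 0.062 ]
```

Request:
servo_tool --increments "10 -30 0 0; 10 -30 0 0; 15 -30 0 0; 15 -30 0 0; 15 -30 0 0" --fingers 0

```text
t: 0.6
ee_pos: [0.2929, 0.3741, 0.243]
ee_rot: [-0.63, -3.075, 0.004]
wrist_force: [-0.5, 0.2, -0.9]
width: 0.0122
```

Request:
servo_tool --increments "22 -43 0 0; 22 -43 0 0; 22 -43 0 0; 22 -43 0 0; 22 -43 0 0"

```text
t: 1.1
ee_pos: [0.4042, 0.1519, 0.2426]
ee_rot: [-0.623, -3.076, 0.004]
wrist_force: [0.8, 0.8, -0.1]
width: 0.0002
```

Request:
servo_tool --increments "22 -43 0 0; 22 -43 0 0; 22 -43 0 0; 22 -43 0 0; 22 -43 0 0"

```text
t: 1.6
ee_pos: [0.5159, -0.072, 0.2424]
ee_rot: [-0.623, -3.075, 0.003]
wrist_force: [0.2, 1.6, -0.2]
width: -0.0004
```

Request:
servo_tool --increments "0 0 0 0; 0 0 0 0"

```text
t: 1.8
ee_pos: [0.5168, -0.0786, 0.2413]
ee_rot: [-0.636, -3.072, 0.007]
wrist_force: [0.0, 0.7, 0.3]
width: 0.0001
```

Request:
servo_tool --increments "0 12 0 0; 0 10 0 0; 0 0 0 0"

```text
t: 2.1
ee_pos: [0.5161, -0.0525, 0.2412]
ee_rot: [-0.632, -3.072, 0.005]
wrist_force: [0.2, 0.6, 0.4]
width: -0.0001
```

```bash
cat >> h.py <<'E'
from scipy.spatial.transform import Rotation as Ro
def wproj(o,T):
    c=manip.camera_info('wrist'); A=np.array(c['tool_from_camera']); W=np.eye(4); W[:3,:3]=Ro.from_rotvec(o['ee_rot']).as_matrix(); W[:3,3]=o['ee_pos']
    return c,W@A
def wray(o,u,v,z):
    c,M=wproj(o,0); r=M[:3,:3]@np.array([(u-c['cx'])/c['fx'],(v-c['cy'])/c['fy'],1]); C=M[:3,3]; return C+r*(z-C[2])/r[2]
def wpix(o,X):
    c,M=wproj(o,0); x=np.linalg.inv(M)@np.append(X,1); return c['fx']*x[0]/x[2]+c['cx'],c['fy']*x[1]/x[2]+c['cy']
E
python3 - <<'E'
from h import *
o=manip.get_obs();print(o['ee_pos'],o['t']);shot('wrist','w1')
print(wpix(o,[.517,-.056,.059]))
E
```

```text
[ 0.51614104 -0.05253205  0.24119928] 2.1
(np.float64(279.7580952467693), np.float64(193.05049448534695))
```

View pics/w1.png

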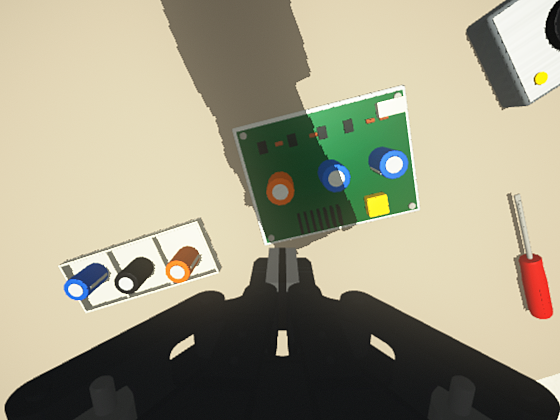

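The wrist view shows the fitted orange disc at (280,191), against a predicted (280,193), so the position is confirmed. The blue spare is at (77,289). Lowering now to TCP z of about 0.096.

```bash
python3 - <<'E'
from h import *
o=manip.get_obs()
for u,v,z in[(280,191,.059),(77,289,.048),(129,282,.048),(178,271,.048)]:print(wray(o,u,v,z).round(4))
E
```

```text
[ 0.5151 -0.0555  0.059 ]
[ 0.5322 -0.329   0.048 ]
[ 0.5486 -0.2663  0.048 ]
[ 0.5587 -0.2054  0.048 ]
```

Request:
servo_tool --increments "0 -3 -30 0; 0 0 -30 0; 0 0 -30 0; 0 0 -25 0; 0 0 0 0"

```text
t: 2.65
ee_pos: [0.5164, -0.0539, 0.1241]
ee_rot: [-0.626, -3.078, 0.005]
wrist_force: [0.1, -0.2, 0.6]
width: -0.0002
```

Request:
servo_tool --increments "0 -2 -15 0; 0 0 -10 0; 0 0 0 0; 0 0 0 0"

```text
t: 3.05
ee_pos: [0.5176, -0.0552, 0.1018]
ee_rot: [0.623, 3.077, -0.005]
wrist_force: [-1.1, -0.3, 0.9]
width: 0.0003
```

Request:
servo_tool --increments "0 0 0 0; 0 0 0 0; 0 0 0 0; 0 0 0 0; 0 0 0 0"

```text
t: 3.55
ee_pos: [0.5185, -0.0551, 0.1042]
ee_rot: [0.623, 3.074, -0.004]
wrist_force: [-0.5, -0.9, 0.0]
width: -0.0001
```

Request:
servo_tool --increments "0 0 0 0; 0 0 0 0; 0 0 0 0; 0 0 0 0; 0 0 0 0"

```text
t: 4.05
ee_pos: [0.5184, -0.0551, 0.1041]
ee_rot: [0.623, 3.074, -0.005]
wrist_force: [-0.5, 0.1, -0.5]
width: -0.0002
```

Request:
servo_tool --increments "0 0 0 0; 0 0 0 0; 0 0 0 0; 0 0 0 0; 0 0 0 0"

```text
t: 4.55
ee_pos: [0.5184, -0.0551, 0.1041]
ee_rot: [0.623, 3.074, -0.005]
wrist_force: [-0.4, 0.8, 0.1]
width: -0.0001
```

Request:
servo_tool --increments "0 0 0 0; 0 0 0 0; 0 0 0 0; 0 0 0 0; 0 0 0 0"

```text
t: 5.05
ee_pos: [0.5184, -0.0551, 0.1041]
ee_rot: [0.623, 3.074, -0.005]
wrist_force: [0.0, -1.0, 0.2]
width: 0.0002
```

```bash
python3 - <<'E'
from h import *
shot('scene','s2')
p=np.load('pics/s2.npz')['p'];cv2.imwrite('pics/s2z.png',cv2.resize(p[100:320,105:335,::-1],None,fx=2.7,fy=2.7))
print(manip.get_obs()['ee_pos'])
E
```

```text
[ 0.51842599 -0.05516748  0.10409047]
```

View pics/s2z.png

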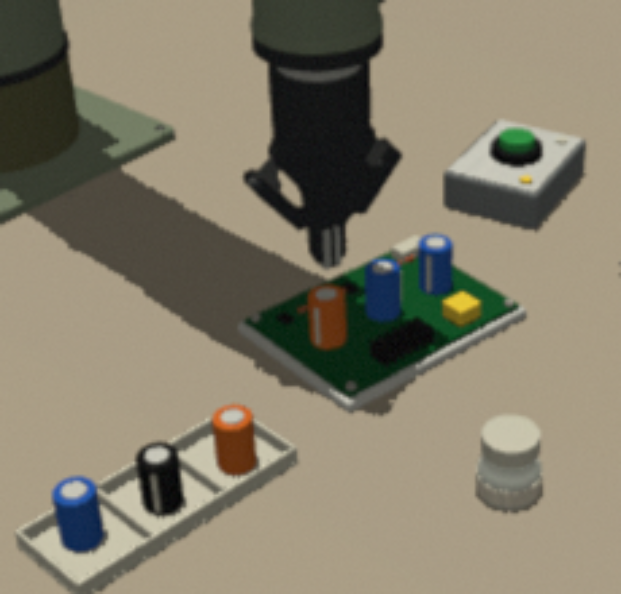

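The closed fingertips sit over the orange capacitor at a zoomed (328,265), with its top at (326,293). That is a gap of about 3 cm. I'll go a bit lower to match "a couple of centimetres" and dwell again.

Request:
servo_tool --increments "-2 0 -8 0; 0 0 0 0; 0 0 0 0; 0 0 0 0; 0 0 0 0"

```text
t: 5.6
ee_pos: [0.5161, -0.0551, 0.0951]
ee_rot: [0.623, 3.075, -0.005]
wrist_force: [0.9, 0.0, 0.1]
width: 0.0
```

Request:
servo_tool --increments "0 0 0 0; 0 0 0 0; 0 0 0 0; 0 0 0 0; 0 0 0 0"

```text
t: 6.1
ee_pos: [0.5162, -0.0551, 0.0953]
ee_rot: [0.623, 3.074, -0.005]
wrist_force: [-0.4, 0.3, 0.3]
width: -0.0
```

Request:
servo_tool --increments "0 0 0 0; 0 0 0 0; 0 0 0 0; 0 0 0 0; 0 0 0 0"

```text
t: 6.6
ee_pos: [0.5163, -0.0551, 0.0954]
ee_rot: [0.623, 3.074, -0.004]
wrist_force: [0.7, 0.2, -0.4]
width: -0.0
```

Request:
servo_tool --increments "0 0 0 0; 0 0 0 0; 0 0 0 0; 0 0 0 0; 0 0 0 0"

```text
t: 7.1
ee_pos: [0.5163, -0.0551, 0.0954]
ee_rot: [0.623, 3.074, -0.005]
wrist_force: [-0.5, 0.5, 0.3]
width: -0.0002
```

Request:
servo_tool --increments "0 0 0 0; 0 0 0 0; 0 0 0 0; 0 0 0 0; 0 0 0 0"

```text
t: 7.6
ee_pos: [0.5162, -0.0552, 0.0954]
ee_rot: [0.623, 3.074, -0.005]
wrist_force: [0.5, -0.1, 0.1]
width: -0.0001
```

Request:
servo_tool --increments "0 0 30 0; 0 0 30 0; 0 0 30 0; 0 0 20 0; 0 0 0 0"

```text
t: 8.1
ee_pos: [0.5153, -0.055, 0.209]
ee_rot: [0.623, 3.076, -0.005]
wrist_force: [-0.5, 0.4, -0.7]
width: 0.0001
```

Now to the blue spare at (0.533, -0.330).

Request:
servo_tool --increments "2 -40 0 0; 2 -40 0 0; 2 -40 0 0; 2 -40 0 0; 2 -40 0 0"

```text
t: 8.6
ee_pos: [0.5253, -0.2558, 0.2074]
ee_rot: [0.607, 3.08, 0.0]
wrist_force: [0.8, 1.0, -0.7]
width: -0.0003
```

Request:
servo_tool --increments "2 -30 0 0; 2 -15 0 0; 0 0 0 0; 0 0 0 0"

```text
t: 9.0
ee_pos: [0.5267, -0.3082, 0.2036]
ee_rot: [-0.619, -3.078, 0.001]
wrist_force: [-0.4, -0.0, 0.1]
width: -0.0004
```

Request:
servo_tool --increments "4 -12 0 0; 2 -10 0 0; 0 0 0 0; 0 0 0 0"

```text
t: 9.4
ee_pos: [0.5334, -0.3272, 0.2028]
ee_rot: [-0.612, -3.078, -0.001]
wrist_force: [-1.0, 0.2, 0.6]
width: -0.0004
```

```bash
python3 - <<'E'
from h import *
o=manip.get_obs();print(o['ee_pos'],o['t']);shot('wrist','w2')
print(wpix(o,[.5325,-.330,.048]))
E
```

```text
[ 0.53342366 -0.32719818  0.20281132] 9.4
(np.float64(278.58244024436954), np.float64(197.39285557302244))
```

View pics/w2.png

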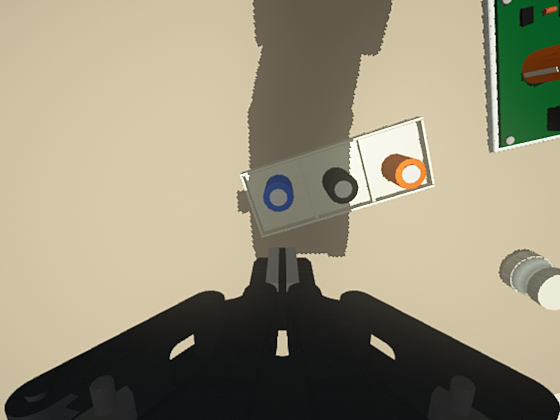

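The blue spare's disc is at (278,197), which matches the prediction. Lowering over it.

Request:
servo_tool --increments "0 -3 -30 0; 0 0 -30 0; 0 0 -25 0; 0 0 0 0; 0 0 0 0"

```text
t: 9.95
ee_pos: [0.5342, -0.3276, 0.1174]
ee_rot: [-0.609, -3.082, -0.002]
wrist_force: [0.1, -0.3, 0.8]
width: -0.0002
```

Request:
servo_tool --increments "-1 -2 -16 0; -1 0 -12 0; 0 0 0 0; 0 0 0 0"

```text
t: 10.35
ee_pos: [0.534, -0.3297, 0.0933]
ee_rot: [0.607, 3.077, -0.001]
wrist_force: [0.8, -0.0, -0.8]
width: 0.0001
```

Request:
servo_tool --increments "0 0 0 0; 0 0 0 0; 0 0 0 0; 0 0 0 0; 0 0 0 0"

```text
t: 10.85
ee_pos: [0.5348, -0.33, 0.0956]
ee_rot: [0.607, 3.074, -0.002]
wrist_force: [0.1, -0.2, 1.0]
width: 0.0001
```

Request:
servo_tool --increments "-2 0 -10 0; 0 0 0 0; 0 0 0 0; 0 0 0 0; 0 0 0 0"

```text
t: 11.35
ee_pos: [0.5324, -0.3299, 0.0843]
ee_rot: [0.607, 3.075, -0.002]
wrist_force: [0.3, 0.2, -0.3]
width: 0.0001
```

Request:
servo_tool --increments "0 0 0 0; 0 0 0 0; 0 0 0 0; 0 0 0 0; 0 0 0 0"

```text
t: 11.85
ee_pos: [0.5326, -0.33, 0.0847]
ee_rot: [0.607, 3.075, -0.002]
wrist_force: [0.3, 0.5, -0.3]
width: -0.0001
```

Request:
servo_tool --increments "0 0 0 0; 0 0 0 0; 0 0 0 0; 0 0 0 0; 0 0 0 0"

```text
t: 12.35
ee_pos: [0.5326, -0.33, 0.0847]
ee_rot: [0.607, 3.075, -0.002]
wrist_force: [0.5, -0.6, -0.3]
width: 0.0003
```

Request:
servo_tool --increments "0 0 0 0; 0 0 0 0; 0 0 0 0; 0 0 0 0; 0 0 0 0"

```text
t: 12.85
ee_pos: [0.5326, -0.33, 0.0847]
ee_rot: [0.607, 3.075, -0.002]
wrist_force: [0.2, 0.6, 0.1]
width: 0.0003
```

Request:
servo_tool --increments "0 0 0 0; 0 0 0 0; 0 0 0 0; 0 0 0 0; 0 0 0 0"

```text
t: 13.35
ee_pos: [0.5326, -0.33, 0.0847]
ee_rot: [0.607, 3.075, -0.002]
wrist_force: [-0.2, -0.8, -0.1]
width: -0.0003
```

Request:
servo_tool --increments "0 0 30 0; 0 0 30 0; 0 0 30 0; 0 0 30 0; 0 0 0 0"

```text
t: 13.85
ee_pos: [0.5317, -0.3294, 0.2084]
ee_rot: [0.607, 3.076, -0.001]
wrist_force: [-0.2, 0.5, 0.8]
width: -0.0004
```

Request:
servo_tool --increments "-4 40 0 0; -4 40 0 0; -4 40 0 0; -4 40 0 0; -4 40 0 0"

```text
t: 14.35
ee_pos: [0.5087, -0.1282, 0.2067]
ee_rot: [0.62, 3.074, -0.004]
wrist_force: [0.4, -0.2, 0.1]
width: 0.0
```

Request:
servo_tool --increments "-4 40 0 0; -4 40 0 0; -4 40 0 0; -4 40 0 0; -4 40 0 0"

```text
t: 14.85
ee_pos: [0.486, 0.0796, 0.2051]
ee_rot: [0.621, 3.074, -0.004]
wrist_force: [0.4, 0.5, -0.2]
width: 0.0002
```

Request:
servo_tool --increments "-4 40 0 0; -4 40 0 0; -4 30 0 0; 0 20 0 0; 0 0 0 0"

```text
t: 15.35
ee_pos: [0.4704, 0.2206, 0.2031]
ee_rot: [0.61, 3.079, -0.002]
wrist_force: [-0.1, -0.3, 0.8]
width: -0.0003
```

Request:
servo_tool --increments "0 0 0 0; 0 0 0 0"

```text
t: 15.55
ee_pos: [0.4703, 0.2197, 0.2025]
ee_rot: [0.61, 3.079, -0.004]
wrist_force: [0.4, 0.1, -0.9]
width: 0.0002
```

Request:
servo_tool --increments "3 25 0 0; 3 17 0 0; 0 0 0 0; 0 0 0 0"

```text
t: 15.95
ee_pos: [0.4776, 0.258, 0.2023]
ee_rot: [0.62, 3.077, -0.008]
wrist_force: [0.6, 0.1, 0.1]
width: -0.0001
```

```bash
python3 - <<'E'
from h import *
o=manip.get_obs();print(o['ee_pos'],o['t']);p,d=shot('wrist','w3')
print(wpix(o,[.476,.264,.062]))
h=cv2.cvtColor(p,cv2.COLOR_RGB2HSV).astype(int)
m=((h[...,0]>45)&(h[...,0]<85)&(h[...,1]>120)&(h[...,2]>50)).astype(np.uint8)
c=max(cv2.findContours(m,0,2)[0],key=cv2.contourArea)
print(cv2.contourArea(c)); (u,v),ax,_=cv2.fitEllipse(c);print(u,v,ax,wray(o,u,v,.060))
E
```

```text
[0.47764162 0.25799299 0.20230572] 15.95
(np.float64(287.67657274308795), np.float64(195.98655495342956))
8451.5
98.23118591308594 283.90301513671875 (91.57299041748047, 166.2815704345703) [0.48728186 0.05248286 0.06      ]
```

View pics/w3.png

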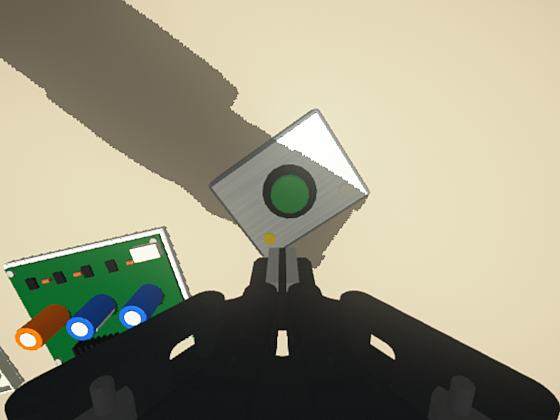

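The wrist view shows the green cap at (290,194), against a predicted (288,196), so it agrees to about 2 mm. The mask had picked up the board instead, so I'm ignoring that fit. Centring and descending.

Request:
servo_tool --increments "-2 4 -30 0; 0 3 -30 0; 0 0 -20 0; 0 0 0 0; 0 0 0 0"

```text
t: 16.5
ee_pos: [0.4768, 0.2601, 0.1216]
ee_rot: [0.629, 3.073, -0.007]
wrist_force: [-0.8, -0.5, 0.8]
width: 0.0
```

Request:
servo_tool --increments "0 0 -15 0; 0 0 -5 0; 0 0 0 0; 0 0 0 0"

```text
t: 16.9
ee_pos: [0.4786, 0.2594, 0.1053]
ee_rot: [0.631, 3.069, -0.003]
wrist_force: [-0.5, 0.9, -0.4]
width: -0.0002
```

Request:
servo_tool --increments "-3 5 -18 0; 0 0 0 0; 0 0 0 0"

```text
t: 17.2
ee_pos: [0.4767, 0.2646, 0.0897]
ee_rot: [0.631, 3.066, -0.0]
wrist_force: [0.0, 0.2, 0.3]
width: -0.0001
```

Request:
servo_tool --increments "0 0 -5 0; 0 0 0 0; 0 0 0 0"

```text
t: 17.5
ee_pos: [0.4774, 0.2644, 0.0861]
ee_rot: [0.632, 3.065, 0.002]
wrist_force: [-0.3, -0.6, -1.2]
width: -0.0001
```

Request:
servo_tool --increments "-1 0 -6 0; 0 0 0 0"

```text
t: 17.7
ee_pos: [0.4765, 0.2643, 0.0799]
ee_rot: [0.632, 3.064, 0.002]
wrist_force: [0.2, -0.7, 0.3]
width: 0.0004
```

Request:
servo_tool --increments "-1 0 -5 0; 0 0 0 0"

```text
t: 17.9
ee_pos: [0.4756, 0.2644, 0.0745]
ee_rot: [0.632, 3.064, 0.002]
wrist_force: [-1.7, -0.7, 2.5]
width: 0.0003
```

Request:
servo_tool --increments "0 0 -4 0; 0 0 0 0"

```text
t: 18.1
ee_pos: [0.4756, 0.2644, 0.0703]
ee_rot: [0.632, 3.064, 0.002]
wrist_force: [-0.7, 0.6, 5.0]
width: -0.0
```

Request:
servo_tool --increments "0 0 -2 0; 0 0 0 0"

```text
t: 18.3
ee_pos: [0.4757, 0.2644, 0.0699]
ee_rot: [0.632, 3.063, 0.003]
wrist_force: [-4.4, -1.6, 13.8]
width: 0.0002
```

The TCP has stopped at z 0.070 and the force has jumped to 14 N, so the button is at its hard stop. Releasing and moving clear.

Request:
servo_tool --increments "0 0 10 0; 0 0 20 0; 0 0 30 0; 0 0 30 0; 0 0 30 0"

```text
t: 18.8
ee_pos: [0.4739, 0.2635, 0.1909]
ee_rot: [0.632, 3.068, -0.003]
wrist_force: [0.1, 0.3, 0.3]
width: 0.0002
```

Request:
servo_tool --increments "-10 30 0 0; -10 30 0 0; -15 30 0 0; -15 30 0 0; 0 0 0 0"

```text
t: 19.3
ee_pos: [0.4232, 0.3875, 0.1955]
ee_rot: [0.636, 3.062, 0.004]
wrist_force: [0.6, -0.2, -0.5]
width: -0.0002
```

Request:
servo_tool --increments "0 0 0 0; 0 0 0 0; 0 0 0 0; 0 0 0 0; 0 0 0 0"

```text
t: 19.8
ee_pos: [0.4245, 0.3851, 0.1954]
ee_rot: [0.64, 3.061, 0.002]
wrist_force: [0.4, -0.4, -0.9]
width: 0.0001
```

```bash
python3 - <<'E'
from h import *
p,_=shot('scene','s3');t,_=shot('top','t3');o=manip.get_obs();print(o['ee_pos'],o['wrist_force'],o['t'])
a=np.load('pics/scene0.npz')['p']
for n,(r0,r1,c0,c1) in {'tray':(240,320,105,220),'jar':(250,292,275,312),'sd':(190,230,330,405),'btn':(143,182,268,325)}.items():
    D=np.abs(p[r0:r1,c0:c1].astype(int)-a[r0:r1,c0:c1]).max(2); print(n,D.mean().round(2),(D>60).sum())
E
```

```text
[0.42436432 0.38524041 0.19541659] [0.49201083 0.86347098 0.49916964] 19.9
tray 1.78 0
jar 1.65 0
sd 1.77 0
btn 18.19 391
```

View pics/s3.png

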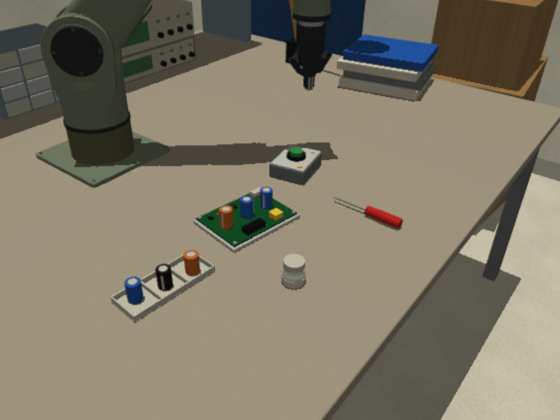

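The scene shows the arm clear, the tray, jar and screwdriver unchanged, and the green button up at (296,153). The image difference around the button is the arm's shadow.

```bash
python3 -c "
from plant import manip
print(manip.sign_off())"
```

```text
the job is handed in; nothing more can be done
None
```

I pointed at the orange capacitor, then at the blue spare, then pressed the green button fully, moved clear and handed the job in at about 20 s. No verdict is reported on hand-in.

- **Pointing:** I held the closed fingertips about 22 mm above each part for more than 2 s. The first hold over the orange capacitor was about 31 mm up, so I lowered 9 mm and held again. Horizontally, the measured position was within about 2 mm of my camera estimate for both parts.
- **Button press:** the tool stopped moving at about 6 mm of travel with the force rising to 14 N, which I took as the button's hard stop.
- **Last checks:** the wrist force was back to its noise level of about 1 N. In the final picture the tray with its spares, the jar and the screwdriver matched the first picture with no changed pixels.
- **Disagreements:** the picture around the button did differ, which I put down to the arm's shadow falling on it. I judged the button to be up by eye only. One colour-mask fit of the button in the wrist view locked onto the board, so I discarded it. I centred on the cap's position from the top and wrist views, which agreed to about 2 mm; the scene camera's estimate was about 9 mm off, and I didn't use it.

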